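Click the handle onto the cultivator head and stand it in the blue pot

TASK

Fit the loose clip-in handle to the three-tined cultivator head hanging in the pine rack: its square socket swivels and may stand turned either way, so line the spigot up with it, then press down, firmly but without leaning on it, until the sprung ball clicks and the shoulder is fully home. Then lift the cultivator out of the rack by its handle, lower it gently, tines down, into the blue glazed pot and leave it standing there with the handle still clicked in; leave everything else where it is.

Things in the scene. Friction and masses are not known exactly. Their poses are not given: they have to be found in the camera images.
- handle: Clip-in handle, 0.16 kg, upright in one of the oak stand's two holes. Origin: centre of the underside of its shoulder; z up along the handle. Above it a steel ferrule 26 mm square, 22 mm tall, then a wooden grip 28 mm square (flats along x and y) up to 114 mm. Below it the square steel spigot. In the stand the shoulder rests on the block's top. It fits the socket any of four ways round.
- spigot_tip (a point): Tip of the handle's spigot, 40 mm below the shoulder. The spigot is 15 mm square, flats in line with the grip's flats, narrowed 1.25 mm a side over the last 3 mm. A groove 10.5 mm tall and 3 mm deep runs round it, centred 22 mm below the shoulder.
- cultivator: Steel cultivator head, 0.27 kg, hanging in the rack with 2 to 3 mm play each way; three curved round tines, where the hoe beside it has a flat blade. Origin: centre of the underside of its crown bar, 96 mm long (x), 22 wide (y), 10 high; z up. Tines at x = -30, 0, 30 mm hang 66 mm below the origin and curl 32 mm towards +y. A square socket swivels on the bar.
- mouth (a point): Centre of the socket's mouth, on the swivel axis 54 mm above the head's origin; axes are the bar's. The socket swivels stiffly (0.2 N m) about z, stays where left and may stand turned up to 0.75 rad either way off the bar; the turn is not reported, see or feel it. Tube 25 mm square outside, bore 17 mm square. When home the handle's origin lies here, shoulder on mouth.
- ball_level (a point): Point on the socket's axis 22 mm below the mouth, level with a sprung 12 mm steel ball standing 4.4 mm into the bore from one wall. The spigot meets it about 18 mm deep; pushing past takes roughly 10 N, eases as the ball snaps into the groove near the end, then the shoulder lands and the force rises steeply. Over 30 N on the head in the rack is leaning on it. The click carries the head.
- rack: Fixed pine rack 114 x 254 mm (x, y), two rails along y with a 74 mm gap. Origin below its centre; the crown bars lie across the rails in notches at y = -60 and +60 mm, undersides 85 mm above the origin; notch sides and end boards rise 8 mm higher. Heads lift straight up. Its height differs by up to 8 mm from time to time.
- hoe: Hoe head with the same bar and socket (mouth 54 mm above its origin) and one flat blade, loose in the other notch of the rack; leave it.
- stand: Oak block, fixed, 70 x 165 mm (x, y), top face 50 mm above its origin, two square holes 24 mm wide and 46 mm deep at y = -42 and +42 mm. Its height too differs by up to 8 mm.
- dibber: Small turned wooden dibber with a round knob, 46 mm high above the stand and up to 32 mm wide, loose in the stand's other hole; leave it.
- pot: Blue glazed round pot, 1.5 kg, loose, upright on the bench. Origin: centre of its underside. 110 mm high, 168 mm across the rim, 154 mm across the opening, narrowing to about 115 mm at the inner floor, 8 mm above the origin. The cultivator stands in it on its tines and, once let go, leans its handle on the rim.
- clay_pot: Small terracotta pot 76 mm across and 66 mm high, origin at the centre of its underside, between the stand and the blue pot; leave it.
- tin: Green seed tin 60 mm across and 85 mm high; leave it.
Mind the look-alikes: they are no part of the job. Leave any orange or turquoise look-alike of the cultivator alone.

How it is judged:
On the way, in this order (a step that is already met when the one before it is completed fails the run):
1. the handle is clicked home in the cultivator head while the head still sits in its rack notch (distance between handle and mouth below 0.0035 m and z of handle in the frame of mouth below 0.002 m and angle between the z axis of handle and the z axis of cultivator, either way round below 0.1 rad and distance of cultivator from where it was at the start of the episode below 0.012 m), for 0.2 s.
2. the cultivator is lifted clear of the rack, head hanging from the clicked handle (z of cultivator in the frame of rack above 0.12 m and distance between handle and mouth below 0.005 m), for 0.1 s.
At the end, for the whole second after the job is handed in: The handle is still home in the cultivator's socket (shoulder within 5 mm of the mouth, in line), the cultivator stands at rest in the blue pot, tines down: its crown within 65 mm of the pot's middle and below the rim, the handle leaning less than about 50 degrees, the pot upright (distance between handle and mouth below 0.005 m and angle between the z axis of handle and the z axis of cultivator, either way round below 0.12 rad and horizontal distance between cultivator and pot below 0.065 m and z of cultivator in the frame of pot between 0.03 and 0.095 m and angle between handle's own z axis and vertical below 0.9 rad and angle between pot's own z axis and vertical below 0.1 rad and linear speed of each of cultivator, handle below 0.02 m/s); the robot touches nothing.
It fails at once if the head is pressed down into the rack with more than 30 N (contact force between cultivator and rack above 30 N).
It fails at once if the cultivator is dropped or plunged into the pot: its head moves faster than 0.6 m/s with the tines inside (linear speed of cultivator above 0.6 m/s and horizontal distance between cultivator and pot below 0.065 m and z of cultivator in the frame of pot below 0.165 m).
It fails at once if the blue pot is shoved more than 30 mm (distance of pot from where it was at the start of the episode above 0.03 m).
It fails at once if the hoe head, the dibber, the clay pot or the tin is moved more than 25 mm (distance of any of hoe, dibber, clay_pot, tin from where it was at the start of the episode above 0.025 m).
It also fails if it takes over 72 s, if anything falls off the work surface, if the arm or the gripper's body presses on something with over 40 N, if the wrist force passes 120 N, or if a joint passes its speed limit or range.

ROBOT

A 6-joint arm with a two-finger parallel gripper is mounted at the origin on the work surface. World frame = base frame: x ahead of the robot, y to its left, z up, the work surface at z = 0. Lengths are in m, angles in rad, forces in N, time in s.
With the tool pointing down it reaches from about 0.325 to 0.875 m from the base axis. Payload 4.4 kg.
Tool frame: the origin (TCP) lies at the very end of the fingers, on their centre line; the grasp point (between the pads) lies 19 mm behind it; x points along the fingers, z is the direction in which the jaws open and shut, and the axes are right-handed (so a half turn about x gives the same grasp; the last joint's range is limited). The gripper opens to 85 mm and grips with 20 to 120 N. Pads are 22 mm wide; open, the fingers measure 114 mm over their backs; the gripper's body (76 mm by 85 mm) begins 54 mm behind the grasp point. The pads swing forward as they close: fully open they stand 13 mm farther back than shut.
Start: joints at [-1.476, 0.207, 1.542, -0, 1.393, -0.15], TCP at [0.14, -0.558, 0.231] pointing down, gripper open.
Joint ranges: [-2.73, 2.73], [-0.86, 2.22], [0.23, 2.46], [-1.11, 4.25], [0.08, 2.63], [-2.82, 2.82]. Speed limits (rad/s): [2.79, 2.79, 3.14, 3.14, 3.14, 3.14].

INTERFACE

Orientations are given as a rotation vector (axis times angle).
In Python, from bench import env gives the robot as it stands. The module is installed in compiled form; this text tells all that it offers.
- The arm moves only by the shell command python3 -m inch 'ROWS' [FORCE]. ROWS is JSON, a list of rows, each a list of 5 numbers: the shift along the world's x, y, z as a fraction of full scale, then the turn about the world's z as a fraction of full scale, then the gripper's target within -1 to 1 (fully open at 1, half-way at 0, shut at -1). In form: [[dx, dy, dz, twist, gripper], ...]. A call has exactly 8 rows; each row shifts and turns the commanded pose from where the row before left it; what a row does not reach is not made up. Full scale, the value 1, is 20 mm for a shift and 0.1 rad for a turn. A row lasts 1/12 s, in which the tool goes at most 41.7 mm and 7.16 degrees, less where a joint would pass 70% of its speed; a pose out of reach is approached as far as the arm can. A call with a number of a shift or a turn outside -1 to 1 is refused whole. A call with a gripper value outside its range is refused whole. The fingers move at their own pace and stop on an object; FORCE is the grip in N (left out, the last holds). Time passes only in rows, so rows that do not move let the fingers close, or fill a call up. It gives the time, the measured TCP pose, the force and the opening at its end, in the units of the state.
- env.read_state(): the state, without advancing time (a new reading comes with each control period).
- env.snapshot(name): name is "scene" or "side" or "wrist"; returns a dict with "frame" (384x512x3 uint8, red, green, blue), "vertical_fov" (degrees; the focal length in pixels is half the picture's height over the tangent of half this angle, whatever the lens; pixels are square), "cx", "cy" (the principal point, pixels), "world_to_cam" (4x4, takes a point from world to camera coordinates); the wrist camera has in their place "T_tool_cam" (4x4, takes a point from camera to tool coordinates, whose origin is the TCP and whose axes are the tool frame's). Camera axes: x right, y up, looking along -z (the intrinsics and any distortion apply to the point x, -y, -z); pixel columns grow to the right and rows downward; lengths in m; the calibration is good to about 2 mm. The wrist camera is an equidistant fisheye: a pixel r from the principal point sees the ray r / f radians off the axis. A picture is of the moment at which its call begins: read the wrist's pose just before it. There is no depth.
- env.job_done(): hands the job in, once; it reports no verdict.
Trained networks look in a picture, given as the dict that the camera call returned (one of the last four; its "shot" number tells which), for a name from the list of things; names that differ only in an ending like _2 or _b are one class to them, and where a whole thing is asked for, a point or a joint stands for the part that bears it (a point fixed in the world has none). Each returns a list of dicts, best first, with "p" (0 to 1); they miss things now and then, are a little off and sometimes report something else, mostly with a low value. They report only what shows in the picture. A call takes as long as a camera call. They do not tell look-alikes from the thing itself.
- env.look_for(label, picture): "at" ([x, y, z] in m, in the coordinates of the camera as it stood for that picture, good to about 4 mm: the middle of the surface that is visible of it).
- env.trace(label, picture): "mask" (384x512 bool, what is visible of it).
- env.spot_point(label, picture): "at" ([x, y, z] in m, in the coordinates of the camera as it stood for that picture, good to about 4 mm: a listed point, or the origin of a listed thing).
The state is a dict: "clock": time; "qpos": joint angles; "dq": joint speeds; "joint_torque": joint torques, N m; "ee_pos": TCP position; "tool_rot": TCP orientation; "contact_force": force on the tool from outside, world axes, zero at the start; "ft_torque": the same for the moment, N m; "finger_gap": finger opening in m.
Only numpy, scipy, OpenCV 4.12 (cv2) and the standard library are available. Lean on these libraries where they do the work, as an engineer would, in place of code of your own. Each camera call takes 0.05 s, during which the arm holds its last target.

## Working session

There is one attempt and no reset: what is moved stays moved. The work goes in short steps, Python scripts to look and compute and a shell command to move; the robot and the scene stay as the last step left them, time stands still between calls to the robot, and variables do not carry over. Pictures are saved under pics/ and viewed, and the job is handed in when it is done.

```bash
mkdir -p pics; cat > h.py <<'E'
import numpy as np, cv2
from scipy.spatial.transform import Rotation as R
from bench import env
def snap(n):
    s=env.read_state(); p=env.snapshot(n)
    if n=="wrist":
        T=np.eye(4);T[:3,:3]=R.from_rotvec(s["tool_rot"]).as_matrix();T[:3,3]=s["ee_pos"]
        p["c2w"]=T@np.array(p["T_tool_cam"])
    else: p["c2w"]=np.linalg.inv(np.array(p["world_to_cam"]))
    return p
def w(p,at): return (p["c2w"]@np.append(at,1))[:3]
def save(p,n,scale=1.5,roi=None):
    f=p["frame"][:,:,::-1]
    if roi: f=f[roi[1]:roi[3],roi[0]:roi[2]]
    cv2.imwrite("pics/"+n,cv2.resize(f,None,fx=scale,fy=scale,interpolation=cv2.INTER_CUBIC))
def foc(p): return 384/2/np.tan(np.radians(p["vertical_fov"])/2)
def proj(p,X):
    c=np.linalg.inv(p["c2w"])@np.append(X,1); v=np.array([c[0],-c[1],-c[2]])
    f=foc(p)
    if "T_tool_cam" in p:
        r=np.hypot(v[0],v[1]);th=np.arctan2(r,v[2]);return np.array([p["cx"]+f*th*v[0]/r,p["cy"]+f*th*v[1]/r])
    return np.array([p["cx"]+f*v[0]/v[2],p["cy"]+f*v[1]/v[2]])
def ray(p,u,vv):
    f=foc(p);x=(u-p["cx"])/f;y=(vv-p["cy"])/f
    if "T_tool_cam" in p:
        th=np.hypot(x,y);d=np.array([x/th*np.sin(th),y/th*np.sin(th),np.cos(th)]) if th>0 else np.array([0,0,1.])
    else: d=np.array([x,y,1.])
    d=np.array([d[0],-d[1],-d[2]]);return p["c2w"][:3,3],p["c2w"][:3,:3]@d
def atz(p,u,v,z):
    o,d=ray(p,u,v);return o+d*(z-o[2])/d[2]
E
python3 - <<'E'
from h import *
for n in("scene","side"):
    p=snap(n);save(p,n+"0.png")
    print(n,np.round(p["c2w"][:3,3],3),p["vertical_fov"],p["cx"],p["cy"],[k for k in p])
    for l in["handle","spigot_tip","cultivator","mouth","rack","hoe","stand","dibber","pot","clay_pot","tin"]:
        print(l,[(np.round(w(p,d["at"]),3),round(d["p"],2)) for d in env.spot_point(l,p)[:3]])
print(env.read_state())
E
```

```text
scene [ 1.121 -0.178  1.068] 48.758190175577326 252.96346517603334 195.88605925824038 ['frame', 'vertical_fov', 'cx', 'cy', 'world_to_cam', 'shot', 'c2w']
handle [(array([0.501, 0.275, 0.051]), 0.65)]
spigot_tip [(array([0.502, 0.278, 0.011]), 0.57)]
cultivator [(array([ 0.602, -0.057,  0.079]), 0.88), (array([ 0.672, -0.241,  0.014]), 0.78), (array([ 0.422, -0.121,  0.013]), 0.78)]
mouth [(array([ 0.603, -0.059,  0.136]), 0.9), (array([ 0.627, -0.21 ,  0.025]), 0.76), (array([ 0.41 , -0.178,  0.02 ]), 0.63)]
rack [(array([ 0.593,  0.002, -0.008]), 0.89)]
hoe [(array([0.589, 0.062, 0.082]), 0.74)]
stand [(array([0.498, 0.314, 0.005]), 0.73)]
dibber [(array([0.505, 0.356, 0.052]), 0.57)]
pot [(array([ 0.458, -0.342,  0.001]), 0.67), (array([ 0.603, -0.06 ,  0.112]), 0.4)]
clay_pot [(array([0.432, 0.044, 0.003]), 0.85), (array([ 0.457, -0.345, -0.001]), 0.59)]
tin [(array([ 0.696,  0.25 , -0.003]), 0.76), (array([0.586, 0.063, 0.08 ]), 0.49), (array([ 0.603, -0.058,  0.114]), 0.46)]
side [0.168 0.762 0.731] 46.6515570893757 256.67989142506667 189.8780900551667 ['frame', 'vertical_fov',
[... 778 characters left out ...]
0.254, 0.003]), 0.84)]
{'clock': 1.2, 'qpos': array([-1.47550903e+00,  2.06602845e-01,  1.54155478e+00, -2.14984355e-05,
        1.39351534e+00, -1.50514469e-01]), 'dq': array([ 3.32298359e-05, -1.72434096e-04, -7.97731969e-04,  6.63035053e-04,
        1.46207540e-03, -1.99915895e-04]), 'joint_torque': array([-6.83018698e-04, -3.83050454e+01, -2.91969180e+01, -4.08990982e-04,
        8.34632701e-04,  1.34003852e-05]), 'ee_pos': array([ 0.13988852, -0.55769234,  0.23125403]), 'tool_rot': array([ 1.02628256,  1.31557148, -1.0262095 ]), 'contact_force': array([-0.0098449 ,  0.38504444, -0.71802676]), 'ft_torque': array([ 0.04687645, -0.01220741, -0.02943655]), 'finger_gap': 0.08531716571565076}
```

View pics/scene0.png

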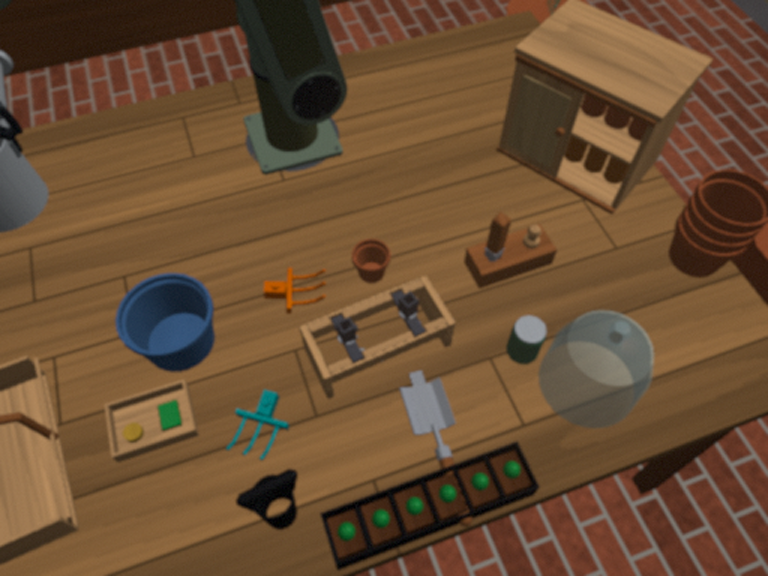

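View pics/side0.png

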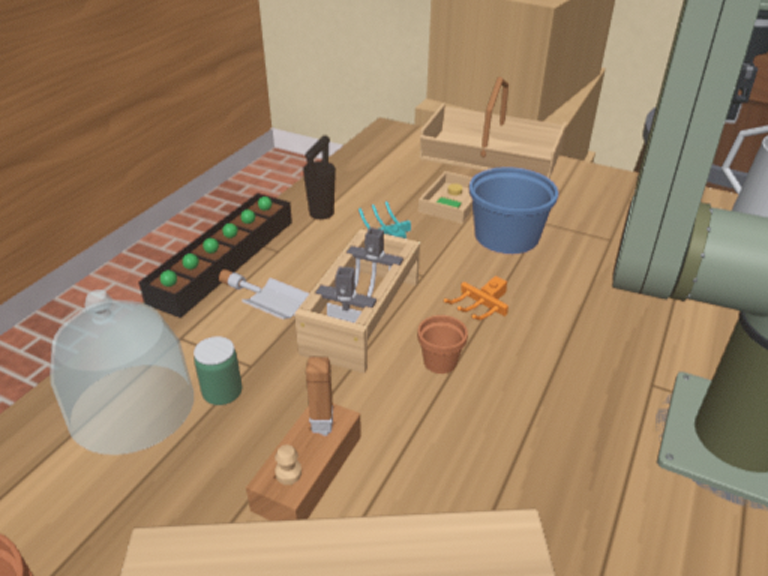

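```bash
python3 - <<'E'
from h import *
s=env.read_state();print(np.round(R.from_rotvec(s["tool_rot"]).as_matrix(),3))
p=snap("side");print(np.round(p["T_tool_cam"],3) if "T_tool_cam" in p else "")
for roi,n in(((180,130,300,250),"rack_s.png"),((190,220,260,350),"han_s.png")):save(p,n,5 if n[0]=="r" else 4,roi)
p=snap("scene");save(p,"rack_t.png",6,(190,180,310,260))
E
```

```text
[[-0.     0.97   0.243]
 [ 0.     0.243 -0.97 ]
 [-1.    -0.    -0.   ]]
```

```bash
python3 -m inch '[[1,0.5,0.3,0,1],[1,0.5,0.3,0,1],[1,0.5,0.3,0,1],[1,0.5,0.3,0,1],[1,1,0.3,0,1],[1,1,0.3,0,1],[1,1,0,0,1],[1,1,0,0,1]]'
```

```text
clock: 1.97
ee_pos: [0.3009, -0.4371, 0.268]
tool_rot: [1.026, 1.314, -1.027]
contact_force: [0.5, 1.1, 0.3]
finger_gap: 0.0851
```

View pics/rack_s.png

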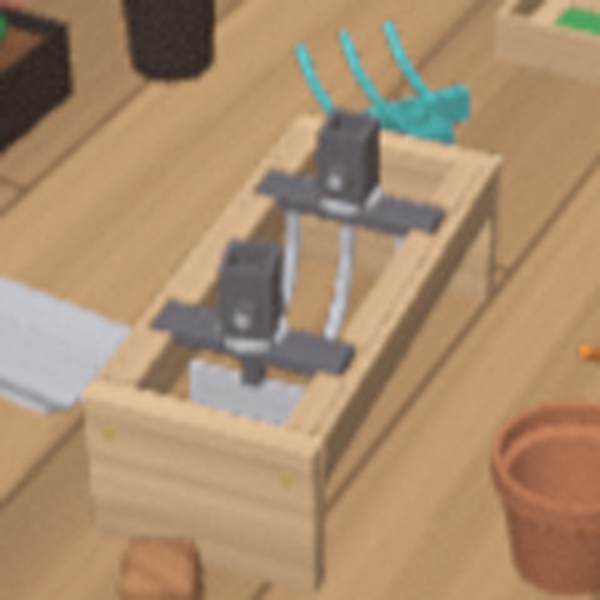

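View pics/rack_t.png

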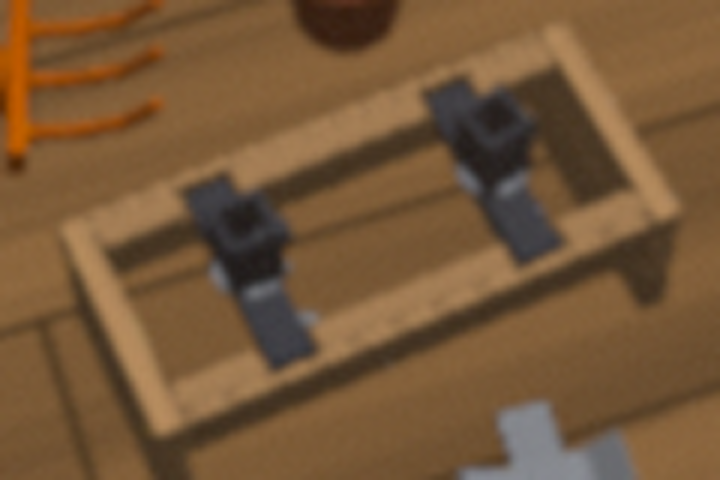

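View pics/han_s.png

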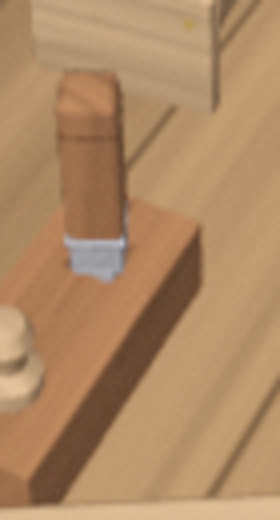

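```bash
python3 -m inch '[[0.7,1,0,0,1],[0.7,1,0,0,1],[0.7,1,0,0,1],[0.7,1,0,0,1],[0.7,1,0,0,1],[0.7,1,0,0,1],[0.7,1,0,0,1],[0.7,1,0,0,1]]'; python3 -m inch '[[0.7,1,0,0,1],[0.7,1,0,0,1],[0.7,1,0,0,1],[0.7,1,0,0,1],[0.7,1,0,0,1],[0.7,1,0,0,1],[0.7,1,0,0,1],[0.7,1,0,0,1]]'
python3 - <<'E'
from h import *
s=env.read_state();print(np.round(s["qpos"],2))
p=snap("wrist");save(p,"w1.png");print(np.round(p["T_tool_cam"],3))
for l in["cultivator","mouth","hoe","rack"]:
        print(l,[(np.round(w(p,d["at"]),3),np.round(proj(p,w(p,d["at"])),0),round(d["p"],2)) for d in env.spot_point(l,p)[:3]])
E
```

```text
clock: 2.63
ee_pos: [0.4125, -0.2767, 0.2674]
tool_rot: [1.026, 1.315, -1.026]
contact_force: [0.2, -0.8, -0.2]
finger_gap: 0.0855
clock: 3.3
ee_pos: [0.5245, -0.1166, 0.2674]
tool_rot: [1.026, 1.315, -1.026]
contact_force: [0.4, 0.6, -0.1]
finger_gap: 0.0854
[-0.38  0.1   1.59 -0.    1.45  0.95]
[[-0.     0.26  -0.966 -0.143]
 [-0.001  0.966  0.26   0.065]
 [ 1.     0.001 -0.     0.001]
 [ 0.     0.     0.     1.   ]]
cultivator [(array([ 0.668, -0.243,  0.01 ]), array([368.,  83.]), 0.73), (array([ 0.598, -0.059,  0.076]), array([221.,  93.]), 0.67), (array([ 0.423, -0.116,  0.011]), array([238., 226.]), 0.57)]
mouth [(array([ 0.603, -0.06 ,  0.132]), array([216.,  84.]), 0.77), (array([ 0.622, -0.215,  0.017]), array([343., 108.]), 0.68), (array([ 0.407, -0.172,  0.015]), array([272., 245.]), 0.65)]
hoe [(array([0.587, 0.056, 0.081]), array([124.,  84.]), 0.86)]
rack []
```

View image.

View pics/w1.png

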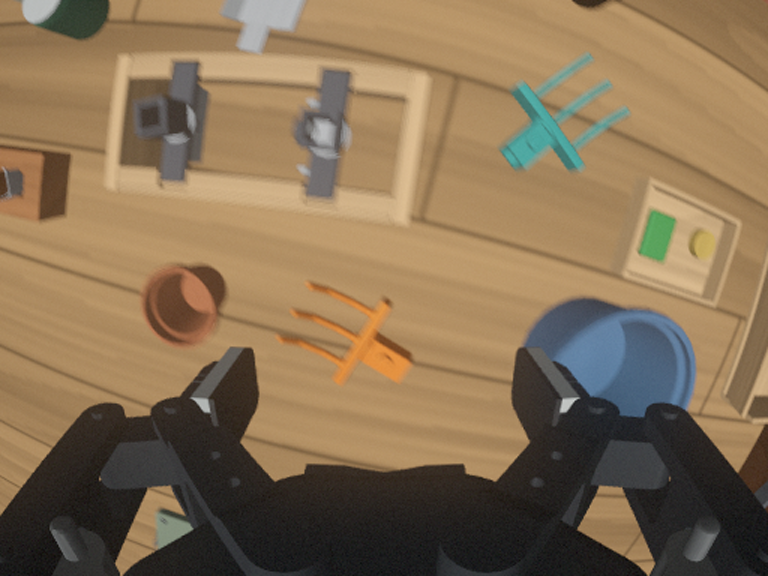

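```bash
python3 - <<'E'
from h import *
p=snap("wrist");save(p,"w1z.png",7,(180,30,285,145))
E
```

```text
(no output)
```

View pics/w1z.png

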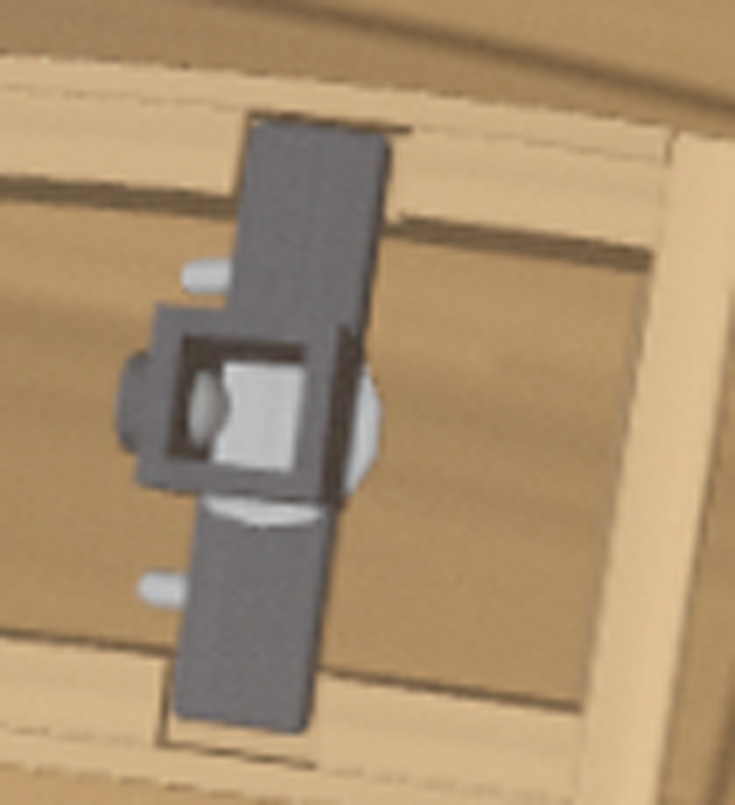

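```bash
python3 - <<'E'
from h import *
p=snap("wrist")
def g(L,z):
    return np.array([atz(p,180+a/7-.4,30+b/7-.4,z)[:2] for a,b in L])
def ang(d): return np.arctan2(d[1],d[0])
for z in(.129,.133,.137):
    m=g([(160,305),(345,322),(328,502),(135,487)],z)
    print(z,"mouth c",m.mean(0).round(4),"sides",[round(float(np.linalg.norm(m[i]-m[i-1])),4) for i in range(4)],"ang",[round(ang(m[(i+1)%4]-m[i]),3) for i in range(4)])
    i_=g([(180,338),(305,345),(297,470),(165,458)],z)
    print("bore ang",[round(ang(i_[(i+1)%4]-i_[i]),3) for i in range(4)],i_.mean(0).round(4))
    b=g([(250,125),(388,135),(303,732),(175,715)],z-.044)
    print("bar c",b.mean(0).round(4),"len",np.linalg.norm(b[0]-b[3]),np.linalg.norm(b[0]-b[1]),"ang",ang(b[0]-b[3]),ang(b[1]-b[2]))
E
```

```text
0.129 mouth c [ 0.599  -0.0604] sides [0.0252, 0.0252, 0.0246, 0.0264] ang [np.float64(-1.454), np.float64(-2.993), np.float64(1.709), np.float64(0.101)]
bore ang [np.float64(-1.418), np.float64(-2.964), np.float64(1.694), np.float64(0.114)] [ 0.599  -0.0597]
bar c [ 0.599  -0.0597] len 0.09442672059770918 0.021598473046452744 ang 0.11214485322290563 0.10081576522866484
0.133 mouth c [ 0.5989 -0.061 ] sides [0.0248, 0.0249, 0.0243, 0.026] ang [np.float64(-1.454), np.float64(-2.993), np.float64(1.709), np.float64(0.101)]
bore ang [np.float64(-1.418), np.float64(-2.964), np.float64(1.694), np.float64(0.114)] [ 0.5988 -0.0603]
bar c [ 0.5988 -0.0603] len 0.0932651015544847 0.021332772856543353 ang 0.11214485322290552 0.10081576522866505
0.137 mouth c [ 0.5987 -0.0616] sides [0.0244, 0.0245, 0.0239, 0.0256] ang [np.float64(-1.454), np.float64(-2.993), np.float64(1.709), np.float64(0.101)]
bore ang [np.float64(-1.418), np.float64(-2.964), np.float64(1.694), np.float64(0.114)] [ 0.5987 -0.061 ]
bar c [ 0.5987 -0.0608] len 0.09210348251126008 0.021067072666633983 ang 0.11214485322290568 0.10081576522866499
```

```bash
python3 -m inch '[[-0.05,1,0,1,1],[-0.05,1,0,1,1],[-0.05,1,0,1,1],[-0.05,1,0,1,1],[-0.05,1,0,1,1],[-0.05,1,0,1,1],[-0.05,1,0,1,1],[-0.05,1,0,1,1]]'; python3 -m inch '[[-0.1,1,0,1,1],[-0.1,1,0,1,1],[-0.1,1,0,1,1],[-0.1,1,0,1,1],[-0.1,1,0,1,1],[-0.1,0.5,0,0.3,1],[0,0,0,0,1],[0,0,0,0,1]]'
python3 - <<'E'
from h import *
s=env.read_state();print(np.round(s["qpos"],2))
print(np.round(R.from_rotvec(s["tool_rot"]).as_matrix(),3))
p=snap("wrist");save(p,"w2.png")
for l in["handle","spigot_tip","stand","dibber"]:
        print(l,[(np.round(w(p,d["at"]),3),np.round(proj(p,w(p,d["at"])),0),round(d["p"],2)) for d in env.spot_point(l,p)[:3]])
c=proj(p,[.502,.276,.165]);print(c);c=c.astype(int);save(p,"w2z.png",6,(max(c[0]-50,0),max(c[1]-50,0),c[0]+50,c[1]+50))
E
```

```text
clock: 4.32
ee_pos: [0.5156, 0.0421, 0.2674]
tool_rot: [0.409, 1.532, -0.409]
contact_force: [-0.2, -0.2, 0.1]
finger_gap: 0.0856
clock: 4.98
ee_pos: [0.5039, 0.1516, 0.2673]
tool_rot: [-0.003, 1.571, 0.002]
contact_force: [-0.4, -0.7, -1.0]
finger_gap: 0.0854
[ 0.13  0.08  1.61 -0.    1.45  0.13]
[[ 0.    -0.003  1.   ]
 [-0.001  1.     0.003]
 [-1.    -0.001  0.   ]]
handle [(array([0.503, 0.275, 0.048]), array([256.,  62.]), 0.74), (array([0.587, 0.058, 0.078]), array([323., 241.]), 0.66)]
spigot_tip [(array([0.431, 0.045, 0.001]), array([208., 227.]), 0.36)]
stand [(array([0.504, 0.317, 0.003]), array([257.,  38.]), 0.91)]
dibber []
[254.95147252  38.38587795]
```

View pics/w2z.png

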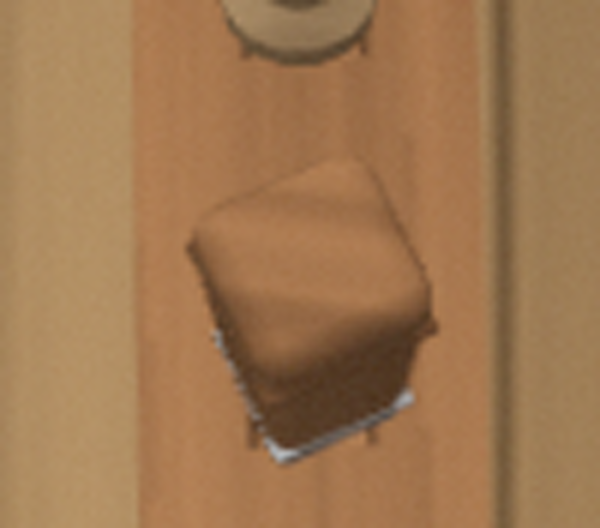

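```bash
python3 - <<'E'
from h import *
p=snap("wrist")
c=proj(p,[.502,.276,.165]).astype(int);ox,oy=max(c[0]-50,0),max(c[1]-50,0)
def g(L,z): return np.array([atz(p,ox+a/6-.4,oy+b/6-.4,z)[:2] for a,b in L])
def ang(d): return np.arctan2(d[1],d[0])
m=g([(190,242),(350,156),(434,310),(270,378)],.156)
print(m.mean(0),[round(float(np.linalg.norm(m[i]-m[i-1])),4) for i in range(4)],[round(ang(m[(i+1)%4]-m[i]),3) for i in range(4)])
m=g([(285,460),(412,398)],.05);print(m,ang(m[1]-m[0]))
E
```

```text
[0.50258469 0.27235849] [0.0233, 0.026, 0.026, 0.0252] [np.float64(0.523), np.float64(-1.098), np.float64(-2.724), np.float64(2.079)]
[[0.49710766 0.25667574]
 [0.52229638 0.2696019 ]] 0.474130058205208
```

```bash
python3 -m inch '[[0,1,0,0.8,1],[0,1,0,0.8,1],[0,1,0,0.8,1],[0,1,0,0.8,1],[0,1,0,0.8,1],[0,1,0,0.8,1],[0,0.15,0,0,1],[0,0,-0.5,0,1]]'; python3 -m inch '[[0,0,-1,0,1],[0,0,-1,0,1],[0,0,-1,0,1],[0,0,-0.3,0,1],[0,0,0,0,1],[0,0,0,0,1],[0,0,0,0,1],[0,0,0,0,1]]'
python3 - <<'E'
from h import *
p=snap("wrist");save(p,"w3.png")
E
```

```text
clock: 5.95
ee_pos: [0.5053, 0.2763, 0.2592]
tool_rot: [-0.38, 1.533, 0.38]
contact_force: [1.0, -0.5, 0.3]
finger_gap: 0.0856
clock: 6.62
ee_pos: [0.5051, 0.2754, 0.1931]
tool_rot: [-0.379, 1.534, 0.38]
contact_force: [-0.6, 0.2, 0.5]
finger_gap: 0.0857
```

View pics/w3.png

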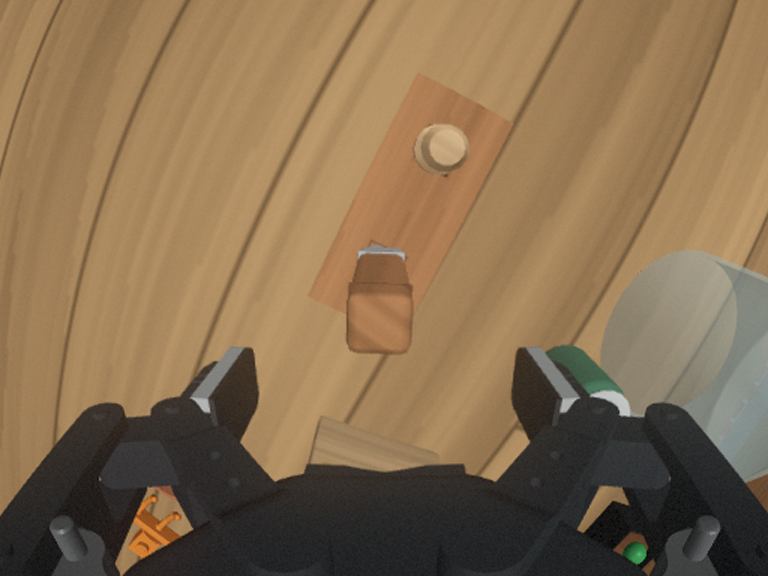

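```bash
python3 -m inch '[[-0.07,-0.04,-1,0,1],[0,0,-1,0,1],[0,0,-1,0,1],[0,0,-1,0,1],[0,0,-0.35,0,1],[0,0,0,0,1],[0,0,0,0,0],[0,0,0,0,-0.5]]' 60; python3 -m inch '[[0,0,0,0,-0.7],[0,0,0,0,-1],[0,0,0,0,-1],[0,0,0,0,-1],[0,0,0,0,-1],[0,0,0,0,-1],[0,0,0,0,-1],[0,0,0,0,-1]]' 60
python3 - <<'E'
from h import *
p=snap("side");save(p,"s4.png",4,(160,170,320,320))
E
```

```text
clock: 7.33
ee_pos: [0.5039, 0.275, 0.1061]
tool_rot: [-0.38, 1.534, 0.38]
contact_force: [0.0, -0.7, 0.5]
finger_gap: 0.0636
clock: 8.0
ee_pos: [0.5033, 0.2748, 0.1055]
tool_rot: [-0.38, 1.535, 0.38]
contact_force: [-0.3, -0.4, 5.3]
finger_gap: 0.0274
```

View pics/s4.png

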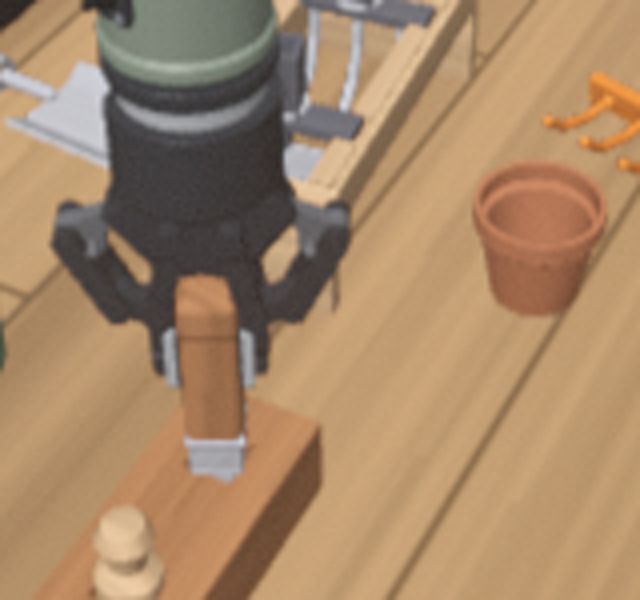

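```bash
python3 -m inch '[[0,0,0.5,0,-1],[0,0,1,0,-1],[0,0,1,0,-1],[0,0,1,0,-1],[0,0,1,0,-1],[0,0,1,0,-1],[0,0,1,0,-1],[0,0,1,0,-1]]'; python3 -m inch '[[0,-1,0.25,0,-1],[0.3,-1,0,0,-1],[0.3,-1,0,-0.3,-1],[0.3,-1,0,-0.3,-1],[0.3,-1,0,-0.3,-1],[0.3,-1,0,-0.3,-1],[0.3,-1,0,-0.3,-1],[0.3,-1,0,-0.3,-1]]'
python3 - <<'E'
from h import *
s=env.read_state();print(s["contact_force"],s["ft_torque"])
p=snap("side");save(p,"s5.png",1.5);p=snap("wrist");save(p,"w5.png",1.5)
E
```

```text
clock: 8.72
ee_pos: [0.5018, 0.2743, 0.2549]
tool_rot: [-0.38, 1.539, 0.38]
contact_force: [0.3, 0.4, -2.4]
finger_gap: 0.0275
clock: 9.38
ee_pos: [0.5441, 0.1135, 0.2589]
tool_rot: [-0.238, 1.559, 0.238]
contact_force: [-1.0, -0.4, -1.3]
finger_gap: 0.0278
[-1.02139418 -0.38874769 -1.26674121] [ 0.07570587 -0.04645968 -0.04249195]
```

View pics/s5.png

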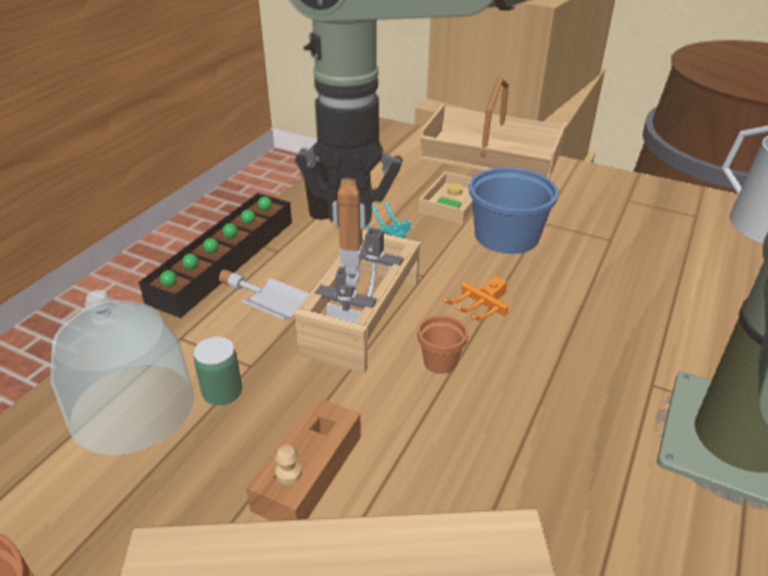

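View pics/w5.png

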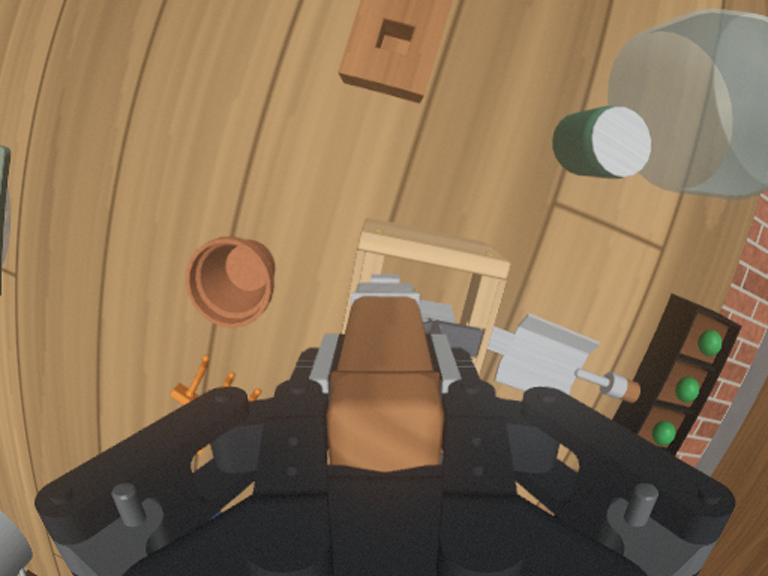

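```bash
python3 -m inch '[[0.35,-1,0,-0.25,-1],[0.35,-1,0,-0.25,-1],[0.35,-1,0,-0.25,-1],[0.35,-1,0,-0.25,-1],[0.35,-1,0,-0.25,-1],[0.35,-1,0,-0.25,-1],[0.35,-1,0,-0.25,-1],[0.3,-1,0,-0.1,-1]]'; python3 -m inch '[[0,-0.5,0,0,-1],[0,-0.2,0,0,-1],[0,0,0,0,-1],[0,0,0,0,-1],[0,0,0,0,-1],[0,0,0,0,-1],[0,0,0,0,-1],[0,0,0,0,-1]]'
python3 - <<'E'
from h import *
s=env.read_state();print(s["contact_force"],s["ft_torque"],s["ee_pos"])
M=R.from_rotvec(s["tool_rot"]).as_matrix();print(np.round(M,3))
for n,roi in(("side",(180,90,310,240)),("scene",(180,130,310,260)),("wrist",(180,150,340,290))):
    p=snap(n);save(p,n+"6.png",4,roi)
    for l in("handle","spigot_tip","mouth","cultivator"):
        print(n,l,[(np.round(w(p,d["at"]),4),np.round(proj(p,w(p,d["at"])),0),round(d["p"],2)) for d in env.spot_point(l,p)[:2]])
E
```

```text
clock: 10.15
ee_pos: [0.5994, -0.0456, 0.2589]
tool_rot: [-0.093, 1.57, 0.095]
contact_force: [-0.1, 0.6, -1.0]
finger_gap: 0.0271
clock: 10.82
ee_pos: [0.5994, -0.0588, 0.2594]
tool_rot: [-0.095, 1.569, 0.095]
contact_force: [-0.0, 0.6, -0.8]
finger_gap: 0.0277
[-0.01800884  0.62731926 -0.82842459] [ 0.00824642 -0.03241807 -0.00073235] [ 0.59944498 -0.05883593  0.25942977]
[[ 0.    -0.121  0.993]
 [ 0.     0.993  0.121]
 [-1.     0.     0.   ]]
side handle [(array([ 0.6049, -0.0582,  0.2042]), array([247., 128.]), 0.88)]
side spigot_tip [(array([ 0.5976, -0.0575,  0.1632]), array([250., 144.]), 0.81)]
side mouth [(array([ 0.5991, -0.0586,  0.1334]), array([250., 154.]), 0.97), (array([ 0.4041, -0.1655,  0.0211]), array([334., 189.]), 0.96)]
side cultivator [(array([ 0.6026, -0.0653,  0.0744]), array([250., 172.]), 0.71), (array([0.5886, 0.0592, 0.0775]), array([230., 199.]), 0.69)]
scene handle [(array([ 0.5996, -0.058 ,  0.2039]), array([228., 201.]), 0.59)]
scene spigot_tip [(array([ 0.599 , -0.0575,  0.1658]), array([229., 209.]), 0.53)]
scene mouth [(array([ 0.4097, -0.1739,  0.0181]), array([174., 194.]), 0.69), (array([ 0.6281, -0.2117,  0.0229]), array([180., 262.]), 0.68)]
scene cultivator [(array([ 0.6067, -0.0574,  0.0745]), array([232., 229.]), 0.79), (array([ 0.419 , -0.1187,  0.0127]), array([193., 192.]), 0.75)]
wrist handle [(array([ 0.4286,  0.0447, -0.0008]), array([144.,  72.]), 0.71), (array([ 0.6015, -0.0588,  0.2036]), array([260., 202.]), 0.69)]
wrist spigot_tip [(array([ 0.5942, -0.0585,  0.1629]), array([251., 186.]), 0.96), (array([ 0.4536, -0.3544, -0.0046]), array([156., 312.]), 0.31)]
wrist mouth [(array([ 0.4085, -0.1746,  0.0149]), array([122., 221.]), 0.95), (array([ 0.6003, -0.0618,  0.133 ]), array([258., 182.]), 0.93)]
wrist cultivator [(array([ 0.4212, -0.1177,  0.011 ]), array([130., 185.]), 0.81), (array([ 0.6003, -0.056 ,  0.0747]), array([258., 165.]), 0.66)]
```

View pics/side6.png

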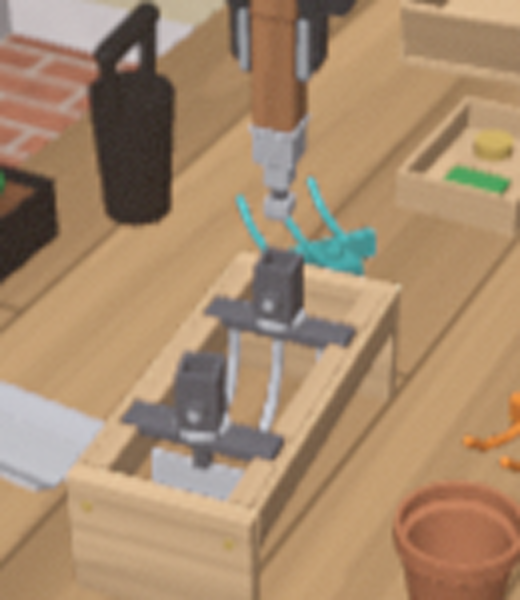

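View pics/scene6.png

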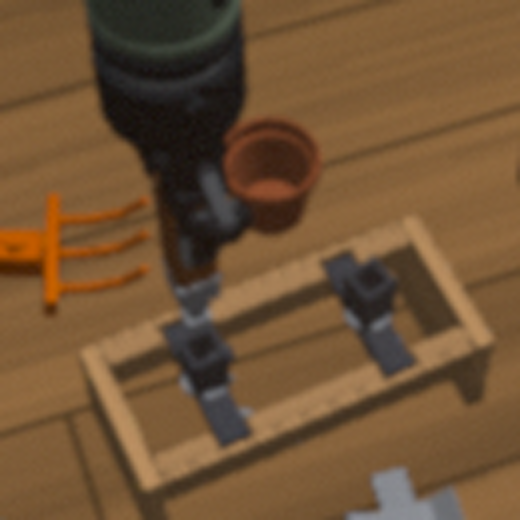

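View pics/wrist6.png

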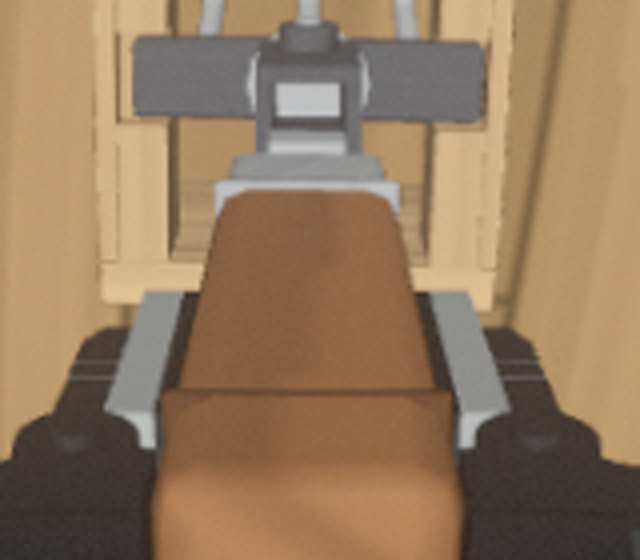

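```bash
cat > ov.py <<'E'
from h import *
def sq(c,yaw,h,z):
    c_,s_=np.cos(yaw),np.sin(yaw)
    return [np.array([c[0]+c_*a*h-s_*b*h,c[1]+s_*a*h+c_*b*h,z]) for a,b in((1,1),(-1,1),(-1,-1),(1,-1))]
def overlay(n,fn,items,k,roi):
    p=snap(n);f=p["frame"][:,:,::-1][roi[1]:roi[3],roi[0]:roi[2]]
    im=cv2.resize(f,None,fx=k,fy=k,interpolation=cv2.INTER_CUBIC)
    for pts,col in items:
        q=np.array([((proj(p,x)-roi[:2]+.5)*k) for x in pts])
        cv2.polylines(im,[np.int32(q*16)],True,col,1,cv2.LINE_AA,4)
    cv2.imwrite("pics/"+fn,im)
E
python3 - <<'E'
from ov import *
s=env.read_state();t=s["ee_pos"];hz=t[2]-.0555;hc=(t[0],t[1]);Y=.121
m=(.599,-.0605);Z=.132
it=[(sq(hc,Y,.0075,hz-.037),(0,255,0)),(sq(hc,Y,.00625,hz-.04),(0,255,0)),(sq(hc,Y,.013,hz),(0,255,255)),(sq(m,Y,.0125,Z),(0,0,255)),(sq(m,Y,.0085,Z),(255,0,255))]
overlay("wrist","ovw.png",it,10,(225,150,285,205))
overlay("scene","ovs.png",it,10,(205,190,265,240))
overlay("side","ovd.png",it,10,(225,110,275,165))
E
```

```text
(no output)
```

View pics/ovw.png

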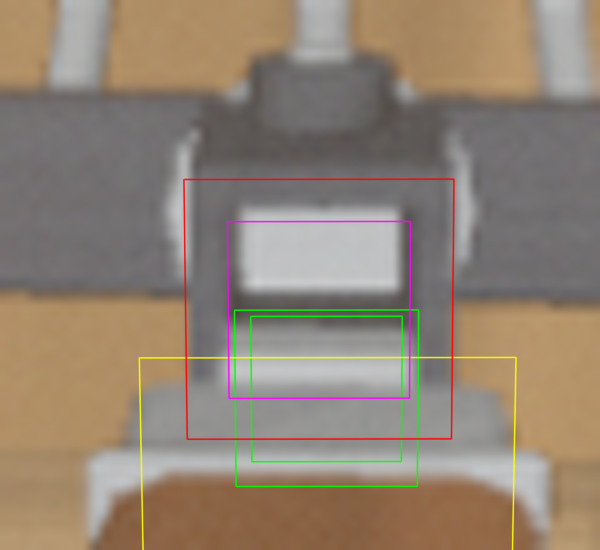

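View pics/ovs.png

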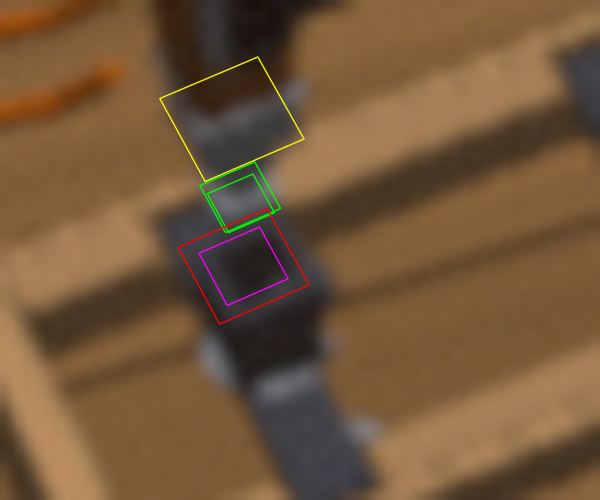

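View pics/ovd.png

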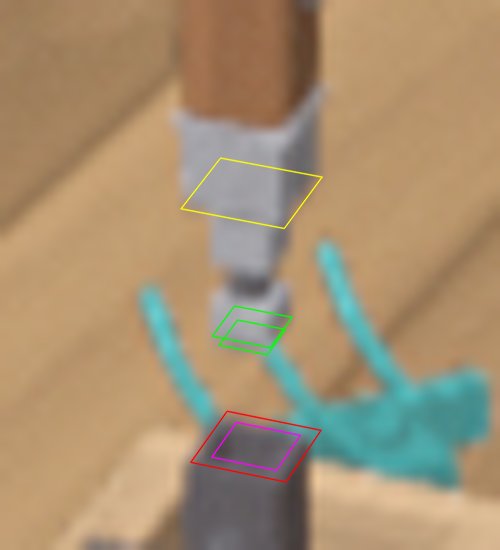

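```bash
python3 -m inch '[[0.015,0.015,-0.4,0,-1],[0,0,-0.4,0,-1],[0,0,-0.4,0,-1],[0,0,-0.2,0,-1],[0,0,0,0,-1],[0,0,0,0,-1],[0,0,0,0,-1],[0,0,0,0,-1]]' 80
python3 - <<'E'
from ov import *
s=env.read_state();t=s["ee_pos"];print(t)
p=snap("wrist");save(p,"w7.png",8,(220,140,295,205))
p=snap("scene");save(p,"c7.png",8,(200,180,275,245))
p=snap("side");save(p,"d7.png",8,(215,110,285,180))
E
```

```text
clock: 12.38
ee_pos: [0.6002, -0.0593, 0.2319]
tool_rot: [-0.095, 1.568, 0.094]
contact_force: [-0.4, 0.0, -1.5]
finger_gap: 0.0276
[ 0.60018248 -0.05933639  0.23186496]
```

View pics/w7.png

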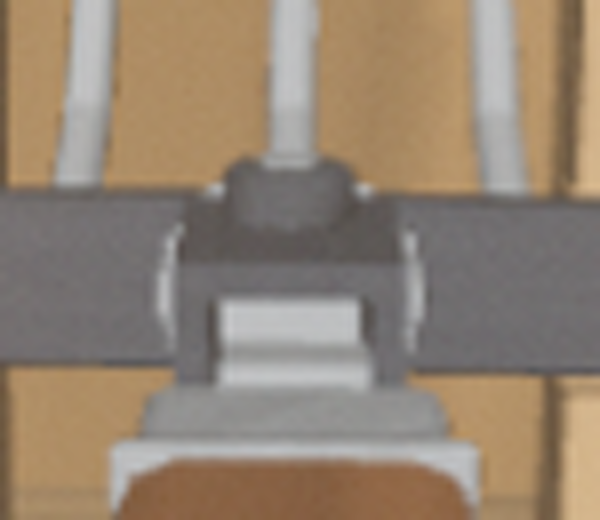

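View pics/c7.png

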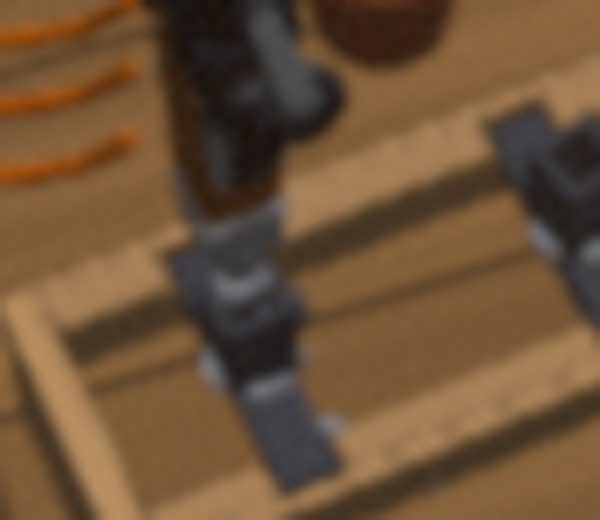

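View pics/d7.png

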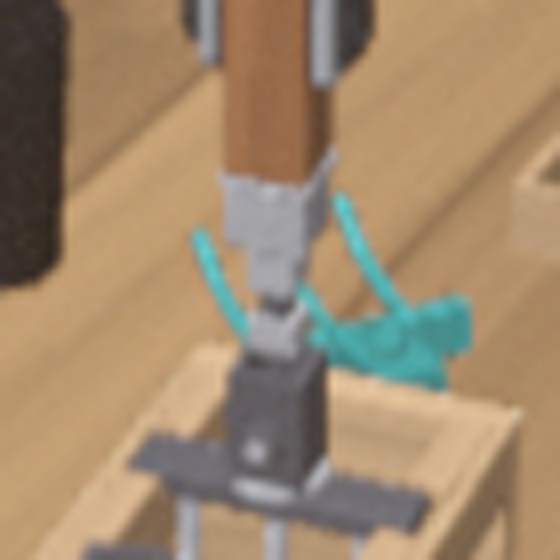

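```bash
python3 -m inch '[[0,0,-0.1,0,-1],[0,0,-0.1,0,-1],[0,0,-0.1,0,-1],[0,0,-0.1,0,-1],[0,0,-0.1,0,-1],[0,0,-0.1,0,-1],[0,0,0,0,-1],[0,0,0,0,-1]]'
python3 - <<'E'
from h import *
s=env.read_state();print(s["ee_pos"],s["contact_force"],s["ft_torque"])
E
```

```text
clock: 13.2
ee_pos: [0.5995, -0.0591, 0.2188]
tool_rot: [-0.094, 1.57, 0.095]
contact_force: [0.9, 0.7, -1.5]
finger_gap: 0.027
[ 0.59951159 -0.05909289  0.21881622] [ 0.8591797   0.65739806 -1.4837566 ] [ 0.14708988  0.07049533 -0.02981338]
```

```bash
python3 -m inch '[[0,0,-0.1,0,-1],[0,0,-0.1,0,-1],[0,0,-0.1,0,-1],[0,0,-0.1,0,-1],[0,0,0,0,-1],[0,0,0,0,-1],[0,0,0,0,-1],[0,0,0,0,-1]]'
python3 - <<'E'
from h import *
s=env.read_state();print(s["ee_pos"],s["contact_force"],s["ft_torque"])
p=snap("side");save(p,"d8.png",8,(215,110,285,180))
E
```

```text
clock: 13.87
ee_pos: [0.5997, -0.0592, 0.2112]
tool_rot: [-0.094, 1.569, 0.094]
contact_force: [-0.6, 0.8, -1.5]
finger_gap: 0.027
[ 0.59965213 -0.05919769  0.21118714] [-0.57864702  0.81163735 -1.54273846] [ 0.22705908  0.03483877 -0.0023013 ]
```

View pics/d8.png

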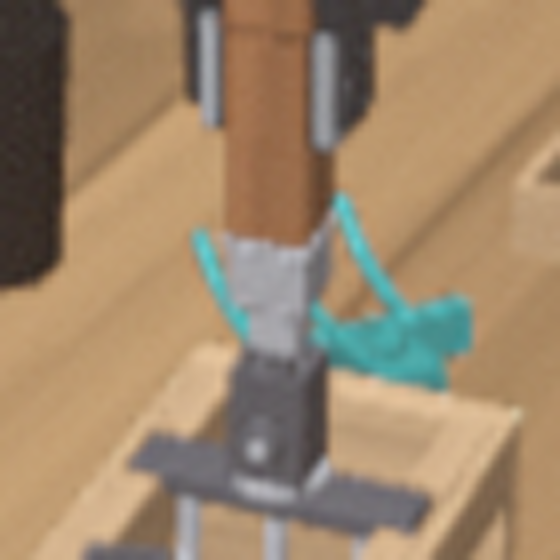

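```bash
python3 -m inch '[[0,0,-0.05,0,-1],[0,0,-0.05,0,-1],[0,0,-0.05,0,-1],[0,0,-0.05,0,-1],[0,0,-0.05,0,-1],[0,0,-0.05,0,-1],[0,0,0,0,-1],[0,0,0,0,-1]]'
python3 - <<'E'
from h import *
s=env.read_state();print(s["ee_pos"],s["contact_force"],s["ft_torque"])
E
```

```text
clock: 14.58
ee_pos: [0.6006, -0.0593, 0.2059]
tool_rot: [-0.094, 1.567, 0.094]
contact_force: [0.3, 1.7, 4.4]
finger_gap: 0.0271
[ 0.60057279 -0.05926488  0.20585768] [0.33385741 1.70902249 4.38731076] [ 0.31860999 -0.12540724  0.03409721]
```

```bash
python3 -m inch '[[0,0,-0.05,0,-1],[0,0,-0.05,0,-1],[0,0,-0.05,0,-1],[0,0,-0.05,0,-1],[0,0,-0.05,0,-1],[0,0,-0.05,0,-1],[0,0,0,0,-1],[0,0,0,0,-1]]'
python3 - <<'E'
from h import *
s=env.read_state();print(s["ee_pos"],s["contact_force"],s["ft_torque"])
E
```

```text
clock: 15.25
ee_pos: [0.5995, -0.0592, 0.1986]
tool_rot: [-0.094, 1.57, 0.094]
contact_force: [1.1, 1.9, 1.0]
finger_gap: 0.0271
[ 0.59948632 -0.05919232  0.19857694] [1.07221804 1.92925463 1.0146233 ] [ 0.32203042 -0.17486814 -0.00615128]
```

```bash
python3 -m inch '[[0,0,-0.05,0,-1],[0,0,-0.05,0,-1],[0,0,-0.05,0,-1],[0,0,-0.05,0,-1],[0,0,-0.05,0,-1],[0,0,-0.05,0,-1],[0,0,0,0,-1],[0,0,0,0,-1]]'
python3 - <<'E'
from h import *
s=env.read_state();print(s["ee_pos"],s["contact_force"],s["ft_torque"])
p=snap("side");save(p,"d9.png",8,(215,110,285,180))
E
```

```text
clock: 15.92
ee_pos: [0.5996, -0.0593, 0.1925]
tool_rot: [-0.094, 1.569, 0.094]
contact_force: [1.4, 1.3, -0.6]
finger_gap: 0.0274
[ 0.59961578 -0.05927087  0.19247627] [ 1.39974824  1.34422186 -0.55854907] [ 0.42909774 -0.20658899 -0.03706531]
```

View pics/d9.png

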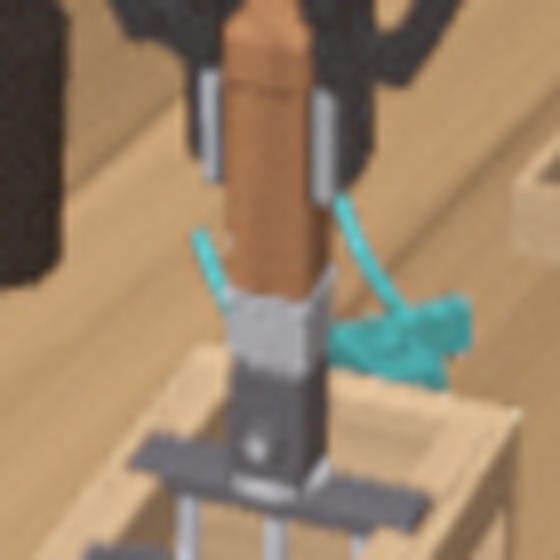

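```bash
python3 -m inch '[[0,0,-0.04,0,-1],[0,0,-0.04,0,-1],[0,0,-0.04,0,-1],[0,0,-0.04,0,-1],[0,0,-0.02,0,-1],[0,0,0,0,-1],[0,0,0,0,-1],[0,0,0,0,-1]]'
python3 - <<'E'
from h import *
s=env.read_state();print(s["ee_pos"],s["contact_force"],s["ft_torque"])
E
```

```text
clock: 16.63
ee_pos: [0.5994, -0.0593, 0.1892]
tool_rot: [-0.094, 1.57, 0.094]
contact_force: [-0.7, 1.2, -2.0]
finger_gap: 0.0276
[ 0.59937134 -0.05933784  0.18916687] [-0.69700432  1.21227247 -1.9760759 ] [ 0.31641478  0.02997137 -0.01686416]
```

```bash
python3 -m inch '[[0,0,-0.025,0,-1],[0,0,-0.025,0,-1],[0,0,-0.025,0,-1],[0,0,-0.025,0,-1],[0,0,0,0,-1],[0,0,0,0,-1],[0,0,0,0,-1],[0,0,0,0,-1]]'
python3 - <<'E'
from h import *
s=env.read_state();print(s["ee_pos"],s["contact_force"],s["ft_torque"])
E
```

```text
clock: 17.3
ee_pos: [0.5999, -0.0593, 0.1885]
tool_rot: [-0.095, 1.568, 0.094]
contact_force: [-3.0, 0.7, 5.7]
finger_gap: 0.0269
[ 0.5998868  -0.05932728  0.18852683] [-2.97864883  0.70231272  5.67739271] [ 0.33417232  0.74611249 -0.00084288]
```

```bash
python3 -m inch '[[0,0,-0.02,0,-1],[0,0,-0.02,0,-1],[0,0,0,0,-1],[0,0,0,0,-1],[0,0,0,0,-1],[0,0,0,0,-1],[0,0,0,0,-1],[0,0,0,0,-1]]'
python3 - <<'E'
from h import *
s=env.read_state();print(s["ee_pos"],s["contact_force"],s["ft_torque"])
p=snap("side");save(p,"d10.png",8,(215,110,285,180))
p=snap("wrist");save(p,"w10.png",8,(220,140,295,205))
for l in("handle","mouth","cultivator"):
    print(l,[(np.round(w(p,d["at"]),4),round(d["p"],2)) for d in env.spot_point(l,p)[:2]])
E
```

```text
clock: 17.97
ee_pos: [0.5999, -0.0593, 0.1885]
tool_rot: [-0.095, 1.568, 0.094]
contact_force: [-3.6, 2.2, 8.8]
finger_gap: 0.0272
[ 0.59992238 -0.05934744  0.1884861 ] [-3.57689214  2.17484081  8.80029084] [0.39191166 1.07179926 0.00652682]
handle [(array([ 0.5999, -0.0568,  0.1299]), 0.6)]
mouth [(array([ 0.4063, -0.1745,  0.0116]), 0.87)]
cultivator [(array([ 0.4226, -0.1144,  0.0103]), 0.96), (array([ 0.5951, -0.058 ,  0.0778]), 0.82)]
```

View pics/d10.png

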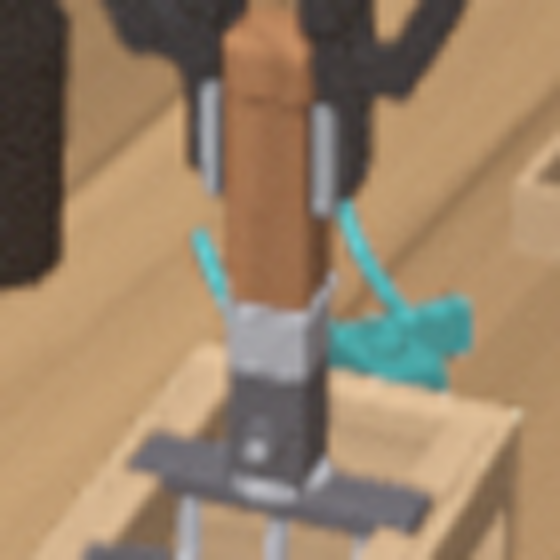

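View pics/w10.png

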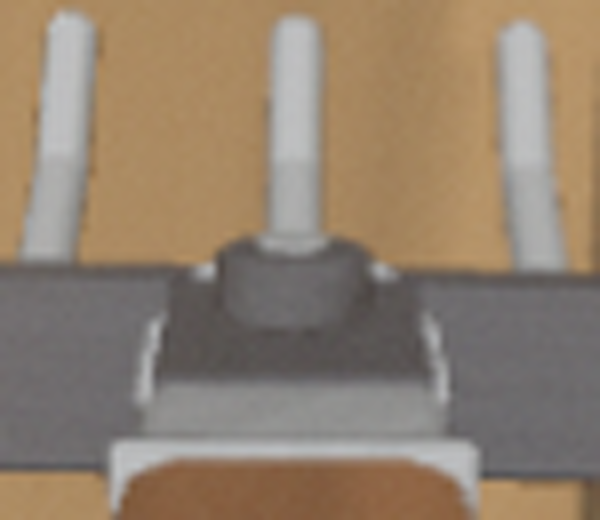

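```bash
python3 -m inch '[[0,0,-0.02,0,-1],[0,0,-0.02,0,-1],[0,0,-0.02,0,-1],[0,0,-0.02,0,-1],[0,0,0,0,-1],[0,0,0,0,-1],[0,0,0,0,-1],[0,0,0,0,-1]]'
python3 - <<'E'
from h import *
s=env.read_state();print(s["ee_pos"],s["contact_force"],s["ft_torque"])
E
```

```text
clock: 18.88
ee_pos: [0.6, -0.0594, 0.1884]
tool_rot: [-0.095, 1.568, 0.094]
contact_force: [-6.2, 1.0, 13.6]
finger_gap: 0.0276
[ 0.60000455 -0.05937339  0.18841529] [-6.17975179  1.00921725 13.6489331 ] [0.50101886 1.55233256 0.01251196]
```

```bash
python3 -m inch '[[0,0,0.1,0,-1],[0,0,0.1,0,-1],[0,0,0.1,0,-1],[0,0,0.2,0,-1],[0,0,0.2,0,-1],[0,0,0.2,0,-1],[0,0,0,0,-1],[0,0,0,0,-1]]'
python3 - <<'E'
from h import *
s=env.read_state();print(s["ee_pos"],s["contact_force"],s["ft_torque"])
p=snap("side");save(p,"d11.png",6,(200,90,300,180))
E
```

```text
clock: 19.55
ee_pos: [0.6001, -0.0594, 0.2035]
tool_rot: [-0.094, 1.568, 0.094]
contact_force: [-0.5, 0.6, -3.8]
finger_gap: 0.0274
[ 0.60009814 -0.05941922  0.2035274 ] [-0.52444345  0.58497473 -3.82113748] [ 0.00762483  0.05249353 -0.03304852]
```

View pics/d11.png

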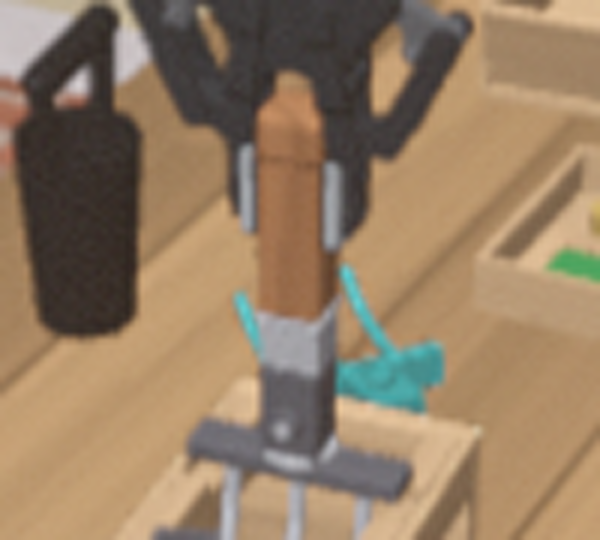

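```bash
python3 -m inch '[[0,0,0.3,0,-1],[0,0,0.6,0,-1],[0,0,0.8,0,-1],[0,0,0.8,0,-1],[0,0,0.8,0,-1],[0,0,0.8,0,-1],[0,0,0.8,0,-1],[0,0,0.8,0,-1]]'
python3 - <<'E'
from h import *
p=snap("side");save(p,"d12.png",3,(180,40,370,180))
for n in("scene","side","wrist"):
  p=snap(n)
  print(n,[(np.round(w(p,d["at"]),4),round(d["p"],2)) for d in env.spot_point("pot",p)[:2]])
  # rim ellipse centre from mask
  t=env.trace("pot",p)
  if t:
    m=t[0]["mask"];ys,xs=np.where(m);print(xs.min(),xs.max(),ys.min(),ys.max(),t[0]["p"])
print(env.read_state()["qpos"])
E
```

```text
clock: 20.27
ee_pos: [0.5999, -0.0592, 0.3195]
tool_rot: [-0.095, 1.567, 0.094]
contact_force: [0.7, -0.2, -4.7]
finger_gap: 0.0271
scene [(array([ 0.4532, -0.3467,  0.0014]), 0.78)]
77 142 182 247 0.7
side [(array([ 0.4516, -0.347 , -0.0021]), 0.76)]
312 371 111 168 0.95
wrist []
127 168 296 339 0.51
[-2.41923039e-01  2.15595931e-01  1.35745135e+00 -2.09240750e-05
  1.57092729e+00 -3.61934622e-01]
```

View pics/d12.png

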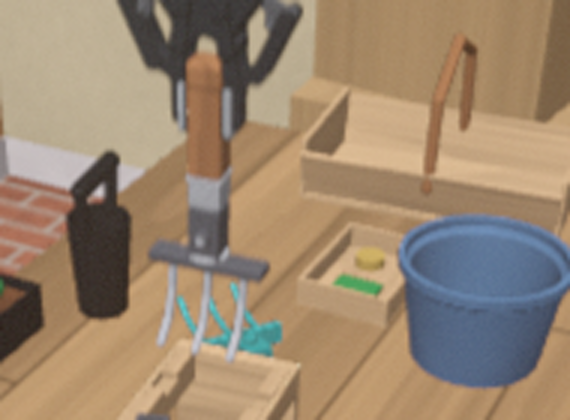

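```bash
python3 -m inch '[[-0.2,-0.4,0,0,-1],[-0.4,-0.8,0,0,-1],[-0.4,-0.9,0,0,-1],[-0.45,-1,0,0,-1],[-0.45,-1,0,0,-1],[-0.45,-1,0,0,-1],[-0.45,-1,0,0,-1],[-0.45,-1,0,0,-1]]'; python3 -m inch '[[-0.45,-1,0,0,-1],[-0.45,-1,0,0,-1],[-0.45,-1,0,0,-1],[-0.45,-1,0,0,-1],[-0.45,-1,0,0,-1],[-0.45,-1,0,0,-1],[-0.45,-0.8,0,0,-1],[-0.35,-0.6,0,0,-1]]'; python3 -m inch '[[-0.2,-0.4,0,0,-1],[0,0,0,0,-1],[0,0,0,0,-1],[0,0,0,0,-1],[0,0,0,0,-1],[0,0,0,0,-1],[0,0,0,0,-1],[0,0,0,0,-1]]'
python3 - <<'E'
from h import *
p=snap("scene");save(p,"c13.png",4,(60,130,200,270))
for n in("side","wrist"):
  p=snap(n);save(p,n+"13.png",1.5)
  for l in("pot","cultivator"): print(n,l,[(np.round(w(p,d["at"]),4),round(d["p"],2)) for d in env.spot_point(l,p)[:2]])
E
```

```text
clock: 21.43
ee_pos: [0.5337, -0.2026, 0.3171]
tool_rot: [-0.094, 1.569, 0.094]
contact_force: [0.2, 0.0, -3.8]
finger_gap: 0.0273
clock: 22.1
ee_pos: [0.4633, -0.3511, 0.317]
tool_rot: [-0.093, 1.57, 0.093]
contact_force: [0.6, 0.5, -3.7]
finger_gap: 0.027
clock: 22.77
ee_pos: [0.4611, -0.3567, 0.3173]
tool_rot: [-0.095, 1.569, 0.095]
contact_force: [0.7, -0.3, -4.7]
finger_gap: 0.0271
side pot [(array([ 0.454 , -0.3487,  0.001 ]), 0.82)]
side cultivator [(array([ 0.4607, -0.3655,  0.2014]), 0.93), (array([ 0.42  , -0.1155,  0.0102]), 0.82)]
wrist pot [(array([ 4.510e-01, -3.539e-01, -2.000e-04]), 0.58)]
wrist cultivator [(array([ 0.6684, -0.2433,  0.0112]), 0.86), (array([ 0.4573, -0.3546,  0.2046]), 0.66)]
```

View pics/c13.png

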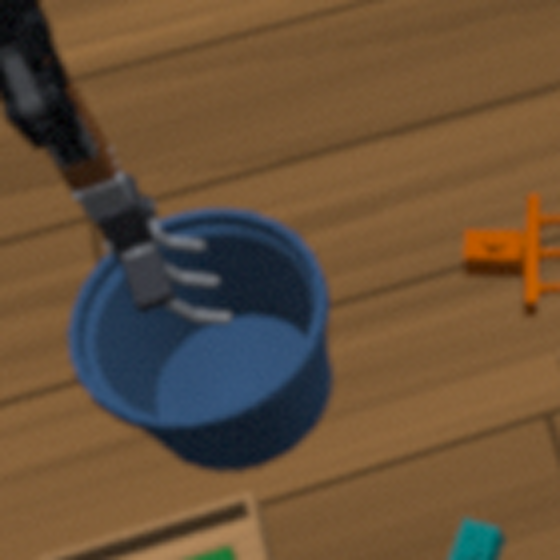

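View pics/wrist13.png

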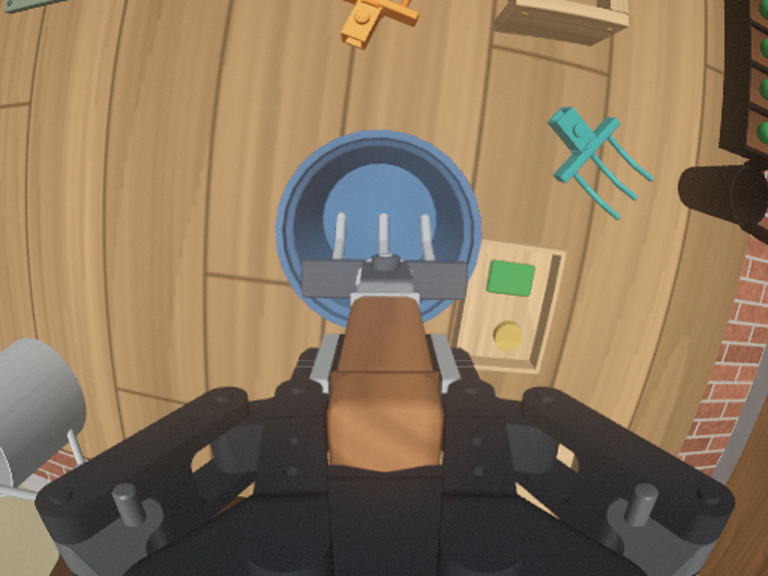

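```bash
python3 -m inch '[[-0.2,-0.45,0,0,-1],[0,0,0,0,-1],[0,0,-0.3,0,-1],[0,0,-0.6,0,-1],[0,0,-0.6,0,-1],[0,0,-0.6,0,-1],[0,0,-0.6,0,-1],[0,0,-0.6,0,-1]]'; python3 -m inch '[[0,0,-0.6,0,-1],[0,0,-0.6,0,-1],[0,0,-0.6,0,-1],[0,0,-0.5,0,-1],[0,0,-0.3,0,-1],[0,0,0,0,-1],[0,0,0,0,-1],[0,0,0,0,-1]]'
python3 - <<'E'
from h import *
s=env.read_state();print(s["ee_pos"],s["contact_force"],s["ft_torque"])
p=snap("scene");save(p,"c14.png",4,(60,130,200,270))
p=snap("wrist");save(p,"w14.png",4,(170,90,340,230))
E
```

```text
clock: 23.78
ee_pos: [0.4564, -0.3656, 0.249]
tool_rot: [-0.093, 1.57, 0.096]
contact_force: [-0.8, 0.2, -4.4]
finger_gap: 0.0274
clock: 24.45
ee_pos: [0.4573, -0.3667, 0.2001]
tool_rot: [-0.095, 1.568, 0.093]
contact_force: [-0.1, -0.4, -4.6]
finger_gap: 0.0274
[ 0.45728925 -0.36674521  0.20013876] [-0.08619219 -0.43322506 -4.58164906] [ 0.04361901  0.00173144 -0.02094653]
```

View pics/c14.png

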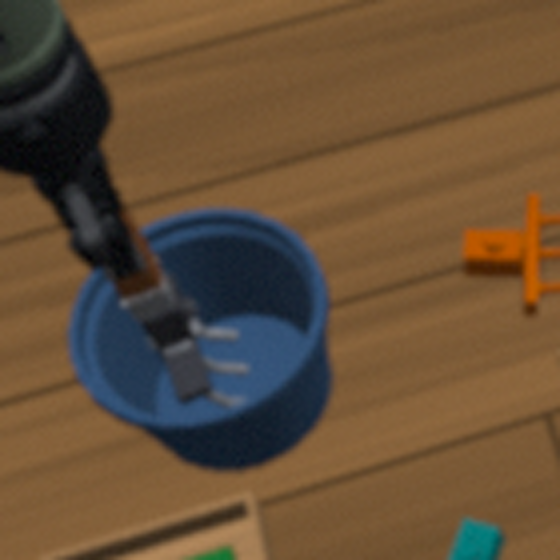

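View pics/w14.png

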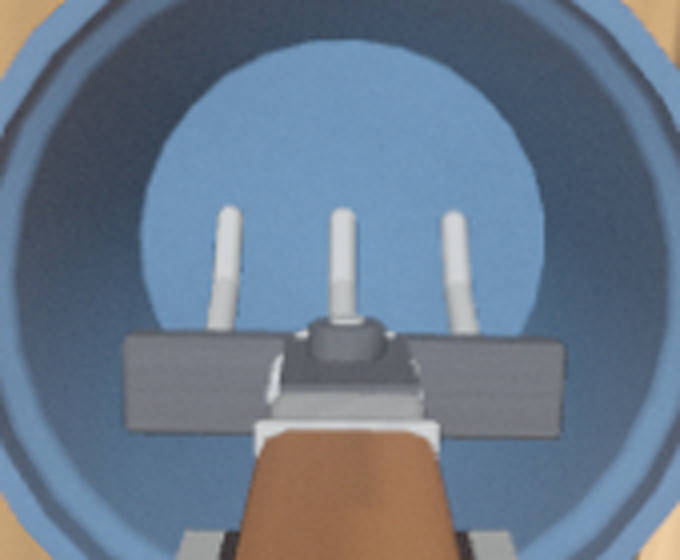

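```bash
python3 -m inch '[[0,0,-0.1,0,-1],[0,0,-0.1,0,-1],[0,0,-0.1,0,-1],[0,0,-0.1,0,-1],[0,0,-0.1,0,-1],[0,0,-0.1,0,-1],[0,0,0,0,-1],[0,0,0,0,-1]]'; python3 -m inch '[[0,0,-0.05,0,-1],[0,0,-0.05,0,-1],[0,0,0,0,-1],[0,0,0,0,-1],[0,0,0,0,-1],[0,0,0,0,-1],[0,0,0,0,-1],[0,0,0,0,-1]]'
```

```text
clock: 25.22
ee_pos: [0.4567, -0.3661, 0.1871]
tool_rot: [-0.094, 1.569, 0.094]
contact_force: [-0.4, -0.7, -3.7]
finger_gap: 0.0269
clock: 25.88
ee_pos: [0.457, -0.3665, 0.1856]
tool_rot: [-0.095, 1.568, 0.094]
contact_force: [-0.5, -0.7, -1.6]
finger_gap: 0.0274
```

```bash
python3 -m inch '[[0,0,-0.05,0,-1],[0,0,0,0,-1],[0,0,0,0,-1],[0,0,0,0,-1],[0,0,0,0,-1],[0,0,0,0,-1],[0,0,0,0,-1],[0,0,0,0,-1]]' 40
python3 - <<'E'
from h import *
s=env.read_state();print(s["ee_pos"],s["contact_force"],s["ft_torque"])
E
```

```text
clock: 26.55
ee_pos: [0.4569, -0.3663, 0.1843]
tool_rot: [-0.094, 1.569, 0.094]
contact_force: [-0.4, -0.4, -1.0]
finger_gap: 0.0274
[ 0.45686048 -0.3662528   0.18434894] [-0.39028487 -0.3798475  -0.98427218] [-0.21872935 -0.06348473 -0.02532301]
```

```bash
python3 -m inch '[[0,0,0,0,-0.35],[0,0,0,0,-0.3],[0,0,0,0,-0.25],[0,0,0,0,-0.2],[0,0,0,0,-0.15],[0,0,0,0,-0.1],[0,0,0,0,-0.1],[0,0,0,0,-0.1]]' 20
python3 - <<'E'
from h import *
s=env.read_state();print(s["ee_pos"],s["contact_force"],s["ft_torque"])
p=snap("scene");save(p,"c15.png",4,(60,130,200,270))
p=snap("wrist");save(p,"w15.png",3,(140,60,370,260))
E
```

```text
clock: 27.22
ee_pos: [0.4568, -0.3662, 0.1843]
tool_rot: [-0.094, 1.569, 0.094]
contact_force: [0.0, 0.1, 0.2]
finger_gap: 0.0382
[ 0.45680574 -0.36617781  0.18430657] [0.02416329 0.14236847 0.15650112] [-0.02415434 -0.02287964 -0.00344497]
```

View pics/c15.png

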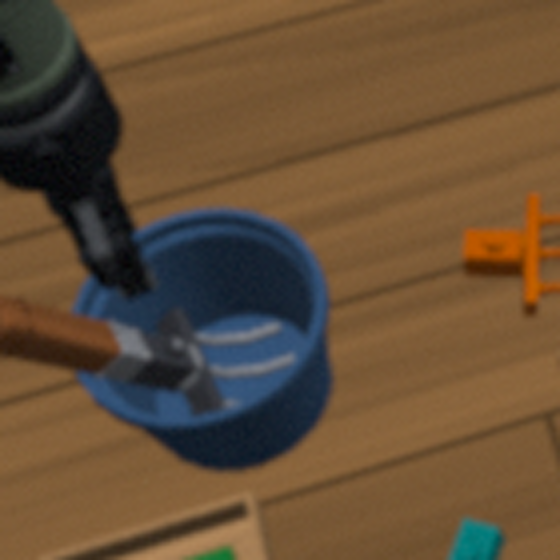

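View pics/w15.png

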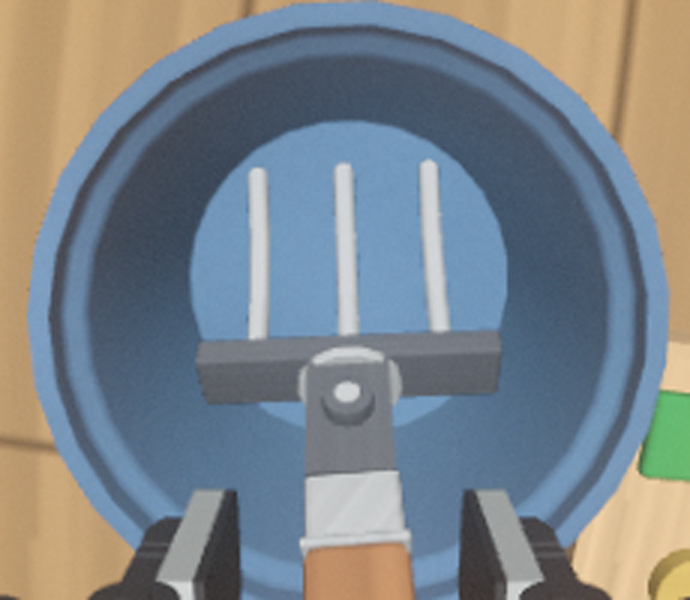

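```bash
python3 -m inch '[[0,0.3,0.5,0,-0.1],[0,0.3,1,0,-0.1],[0,0,1,0,-0.1],[0,0,1,0,0],[0,0,1,0,0],[0,0,1,0,0],[0,0,0,0,0],[0,0,0,0,0]]' 20
python3 - <<'E'
from h import *
for n in("scene","side","wrist"):
    p=snap(n)
    if n!="wrist":save(p,n+"16.png",5,(60,130,200,250) if n=="scene" else (280,60,400,180))
    d={}
    for l in("cultivator","handle","mouth","pot"):
        r=[(w(p,x["at"]),x["p"]) for x in env.spot_point(l,p)]
        r=[x for x in r if np.hypot(x[0][0]-.455,x[0][1]+.36)<.13]
        if r:d[l]=r[0][0];print(n,l,r[0][0].round(4),round(r[0][1],2))
    for a,b in(("cultivator","handle"),("cultivator","mouth")):
        if a in d and b in d:
            v=d[b]-d[a];print("lean",a,b,np.arctan2(np.hypot(*v[:2]),v[2]),np.linalg.norm(v))
E
```

```text
clock: 27.98
ee_pos: [0.4575, -0.3545, 0.2965]
tool_rot: [-0.097, 1.566, 0.092]
contact_force: [-0.7, 0.6, -0.1]
finger_gap: 0.0426
scene cultivator [ 0.4614 -0.366   0.0481] 0.86
scene handle [ 0.4605 -0.3946  0.096 ] 0.97
scene mouth [ 0.4584 -0.3979  0.0931] 0.9
scene pot [ 0.456  -0.3471  0.0024] 0.56
lean cultivator handle 0.538544024136865 0.0558055552790221
lean cultivator mouth 0.6191804543964422 0.05525341618397898
side cultivator [ 0.4582 -0.37    0.0424] 0.64
side handle [ 0.4625 -0.3951  0.0959] 0.88
side mouth [ 0.4595 -0.397   0.0927] 0.71
side pot [ 0.4532 -0.3502 -0.0018] 0.59
lean cultivator handle 0.4434616192074731 0.05923250796648755
lean cultivator mouth 0.49189244821477945 0.05713991599573812
wrist cultivator [ 0.456  -0.3629  0.0429] 0.72
wrist handle [ 0.4625 -0.3945  0.0918] 0.77
wrist mouth [ 0.4625 -0.3993  0.0938] 0.83
wrist pot [ 0.454  -0.355  -0.0031] 0.9
lean cultivator handle 0.5841467887657191 0.05863795699033173
lean cultivator mouth 0.6289089650565389 0.0629585577979674
```

View pics/side16.png

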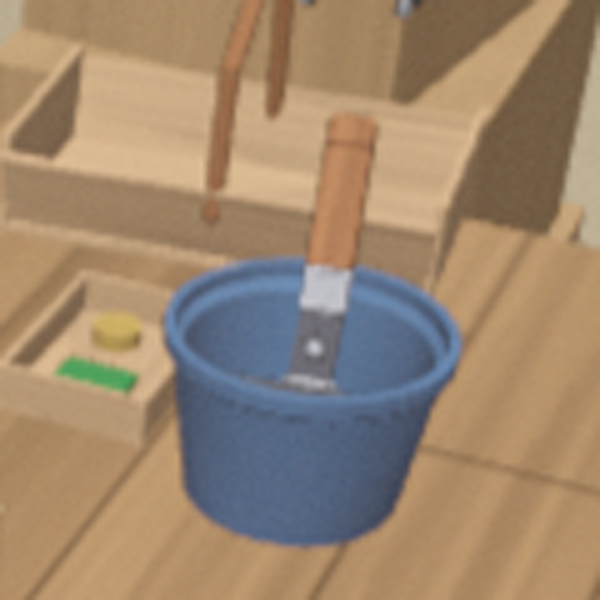

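View pics/scene16.png

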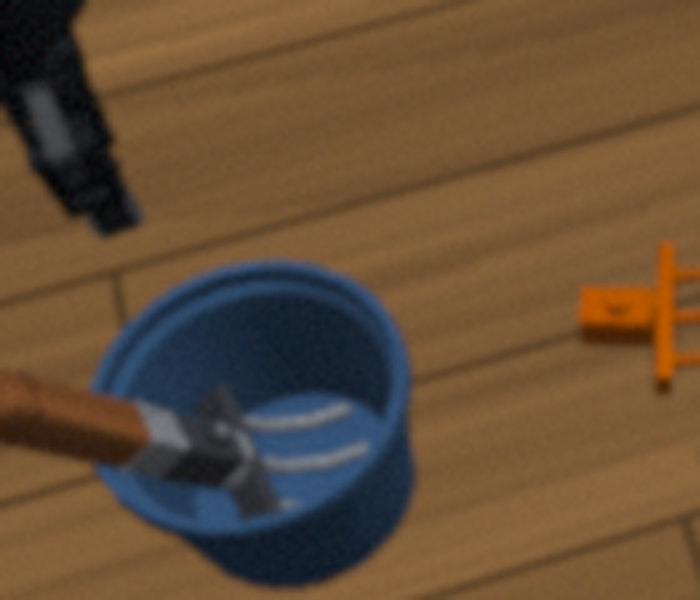

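```bash
python3 -m inch '[[0,0,0,0,0],[0,0,0,0,0],[0,0,0,0,0],[0,0,0,0,0],[0,0,0,0,0],[0,0,0,0,0],[0,0,0,0,0],[0,0,0,0,0]]'
python3 - <<'E'
from ov import *
o=np.array([.459,-.367,.045])
for n,roi in(("scene",(30,130,180,250)),("side",(280,60,400,180))):
    it=[]
    for L,c in((.5,(0,255,0)),(.6,(0,255,255)),(.8,(0,0,255))):
        d=np.array([.04,-np.sin(L),np.cos(L)])
        it.append(([o,o+.168*d],c))
    overlay(n,n+"17.png",it,5,roi)
E
python3 -c "
import cv2,numpy as np
a=cv2.imread('pics/scene17.png');b=cv2.imread('pics/side17.png');a=cv2.resize(a,(500,400));b=cv2.resize(b,(300,300));c=np.zeros((400,800,3),np.uint8);c[:,:500]=a;c[:300,500:]=b;cv2.imwrite('pics/both17.png',c)"
```

```text
clock: 29.4
ee_pos: [0.4568, -0.3542, 0.2943]
tool_rot: [-0.094, 1.569, 0.094]
contact_force: [0.7, 0.5, -0.7]
finger_gap: 0.0425
```

View pics/both17.png

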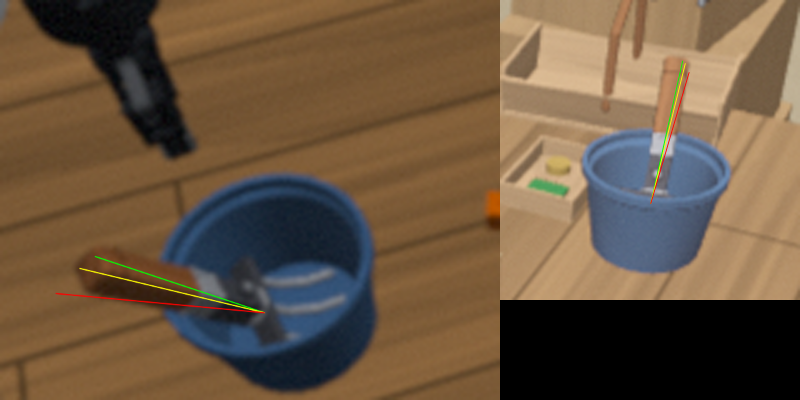

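```bash
python3 - <<'E'
from h import *
p=snap("side")
for l in["hoe","dibber","clay_pot","tin","pot"]: print(l,[np.round(w(p,d["at"]),3) for d in env.spot_point(l,p)[:1]])
print(env.job_done())
E
```

```text
hoe [array([0.588, 0.057, 0.078])]
dibber [array([0.498, 0.359, 0.053])]
clay_pot [array([0.43 , 0.049, 0.003])]
tin [array([0.697, 0.255, 0.001])]
pot [array([ 0.451, -0.351, -0.   ])]
the job is handed in; nothing more can be done
None
```

The cultivator is standing tines down in the blue pot with its handle clicked in, and the job is handed in. It took about 30 s of the 72 s allowed. No verdict was reported, so this rests on my own checks.

- **Fitting:** I lined the spigot up with the socket, which stood almost in line with the bar. The ball came at about 6 N, then the force eased. The shoulder landed and the tool stopped moving at about 15 N above the unloaded reading. The head lifted out of the rack with the handle, so the click held.
- **Placing:** I lowered the head to first contact at about 3 N and opened the jaws. The handle then leaned on the rim.

| Last check | Measured | Limit |
|---|---|---|
| Handle lean | 0.45 to 0.6 rad, depending on camera | below 0.9 rad |
| Crown to pot's middle | about 20 mm | 65 mm |
| Crown height in pot | about 45 mm | 30 to 95 mm |
| Position of hoe, dibber, clay pot, tin and blue pot | within about 5 mm of where they were at the start | 25 mm (blue pot 30 mm) |

- **Disagreements:** The trained networks put handle and mouth 3 to 5 mm apart at the end. That is about as large as their own error, so they cannot confirm the 5 mm limit. The pictures and the way the force rose say it is home.
- **At rest:** Two pictures about a second apart showed it in the same place, and the gripper was raised clear.

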